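# Fetch the yellow-capped tip canister from the railed rack

### The job

Take the yellow-capped canister out of the blue consumables rack: lift it up until its base is above the front rail, then draw it forward over the rail towards the robot. Set it down gently, upright and wholly on the round black mat with the green edge ring, and let go. Leave the red-capped canister standing where it is in the rack.

Things in the scene. Friction and masses are not known exactly. Their poses are not given: they have to be found in the camera images.
- yellow_can_mid (a point): Centre (half-way up) of the canister to fetch: upright aluminium cylinder, 52 mm diameter, 96 mm tall, with a yellow screw cap (19 mm high) and a yellow band, about 0.3 kg, loose. The point is 48 mm above its base, z up its axis. It stands in one of three places in the rack, changing from start to start, about 115 mm from its neighbours.
- red_can_mid (a point): Centre (half-way up) of the canister to leave alone: the same 52 x 96 mm aluminium cylinder, but with red cap and band, loose, in another of the rack's places. The third place holds a blue box with a black lid, 52 mm square and 70 mm tall.
- rack: Blue open-topped rack fixed to the bench, 380 mm wide (its y), 120 mm deep (its x). Origin: centre of its underside, on the bench; z up, -x is its open front, roughly towards the robot. The things stand on its board, 40 mm above the bench, near x = 0 and y = -115, 0 and 115 mm. Front retaining rail: steel bar along y at x = -55 mm, 10 mm thick, top 80 mm above the bench (40 mm above the board). End cheeks reach 88 mm and the back panel 95 mm above the bench.
- mat: Round black rubber mat with a green ring near its edge, 130 mm diameter, 4 mm thick, fixed on the bench in front of the rack to the robot's right. Origin: centre of its underside, on the bench; z up.
Not all that is in view belongs to the job. Of the things that look like the part that bears yellow_can_mid, the largest one is meant.

How it is judged:
By the outcome, as a careful person would: the job done as asked, in the order asked, and still so for the second after the job is handed in, with the robot touching nothing.
It also fails if it takes over 40 s, if anything falls off the work surface, if the arm or the gripper's body presses on something with over 40 N, if the wrist force passes 120 N, or if a joint passes its speed limit or range.

### The arm

A 7-joint arm with a two-finger parallel gripper is mounted at the origin on the work surface. World frame = base frame: x ahead of the robot, y to its left, z up, the work surface at z = 0. Lengths are in m, angles in rad, forces in N, time in s.
With the tool pointing down it reaches from about 0.425 to 0.925 m from the base axis. Payload 6.8 kg.
Tool frame: the origin (TCP) lies at the very end of the fingers, on their centre line; the grasp point (between the pads) lies r.pinch_z behind it (r.pinch_z is the distance from the TCP to the grasp point, in m); z points along the fingers, y is the line along which they close (so a half turn about z gives the same grasp; the last joint's range is limited). The gripper opens to 85 mm and grips with 20 to 120 N. Pads are 22 mm wide; open, the fingers measure 114 mm over their backs; the gripper's body (76 mm by 85 mm) begins 54 mm behind the grasp point. The pads swing forward as they close: fully open they stand 13 mm farther back than shut.
Start: joints at [1.21, 0.477, 0.022, 1.555, -0.011, 1.109, -0.083], TCP at [0.169, -0.654, 0.231] pointing down, gripper open.
Joint ranges: [-2.96, 2.96], [-0.34, 2.1], [-1.41, 1.46], [0.24, 2.44], [-1.37, 4.51], [0.17, 1.92], [-2.96, 2.96]. Speed limits (rad/s): [2.39, 2.39, 3.14, 3.14, 3.14, 3.14, 3.14].

### API

Orientations are given as a rotation vector (axis times angle).
In Python, from bench import status, grab_frame, camera_model, r gives the robot as it stands. The module is installed in compiled form; this text tells all that it offers.
- The arm moves only by the shell command python3 -m creep 'ROWS' [FORCE]. ROWS is text: rows parted by semicolons, each of 7 numbers parted by spaces: the turn, a rotation vector about the tool's x, y, z in rad, then the shift along the tool's x, y, z in mm, then the opening, from -1 (shut) to 1 (fully open). In form: rx ry rz tx ty tz fingers; .... A call has 1 to 10 rows; each row is the pose to reach, as a shift and turn from the pose commanded when the call began, along the tool's axes at that moment; what a row does not reach only later rows make up. A row lasts 1/8 s, in which the tool goes at most 62.5 mm and 10.7 degrees, less where a joint would pass 70% of its speed; a pose out of reach is approached as far as the arm can. A call with a gripper value outside its range is refused whole. The fingers move at their own pace and stop on an object; FORCE is the grip in N (left out, the last holds). Time passes only in rows, so rows that repeat a pose let the fingers close. It gives the time, the measured TCP pose, the force, the opening and the grip force at its end, in the units of the state.
- status.get_obs(): the state, without advancing time (a new reading comes with each control period).
- grab_frame(name): name is "side" or "top"; returns (picture, depth): 480x640x3 uint8, red, green, blue; 480x640 float32, m along the optical axis (not along the pixel's ray), 0 where there is no reading.
- camera_model(name): a dict with "K" (3x3 intrinsics, pixels), "rvec" (rotation vector, rad) and "tvec" (3), from world to camera coordinates, as OpenCV has them. Camera axes: x right, y down, z forward; pixel columns grow to the right and rows downward; lengths in m; the calibration is good to about 2 mm. A picture is of the moment at which its call begins. camera_model takes no time and is no camera call.
- r.hand_in(): hands the job in; it is judged then, once.
The state is a dict: "clock": time; "joints": joint angles; "qvel": joint speeds; "tau": joint torques, N m; "tcp_pos": TCP position; "orientation": TCP orientation; "contact_force": force on the tool from outside, world axes, zero at the start; "moment": the same for the moment, N m; "grip_width": finger opening in m; "gripper_force": force on a finger pad.
Only numpy, scipy, OpenCV 4.12 (cv2) and the standard library are available. Lean on these libraries where they do the work, as an engineer would, in place of code of your own. Each camera call takes 0.05 s, during which the arm holds its last target. There are 200 camera calls.

## Working session

There is one attempt and no reset: what is moved stays moved. The work goes in short steps, Python scripts to look and compute and a shell command to move; the robot and the scene stay as the last step left them, time stands still between calls to the robot, and variables do not carry over. Pictures are saved under pics/ and viewed, at most 10 in all, crops included, and the job is handed in when it is done.

```bash
mkdir -p pics
python3 - <<'E'
from bench import status, grab_frame, camera_model, r
import cv2,numpy as np
o=status.get_obs(); print(o['clock'],o['tcp_pos'],o['orientation'],o['grip_width'],r.pinch_z)
for n in('side','top'):
    p,d=grab_frame(n); np.savez(''+n,p=p,d=d); cv2.imwrite(f'pics/{n}0.png',p[...,::-1])
    m=camera_model(n); R=cv2.Rodrigues(np.array(m['rvec'],float))[0]; print(n,m['K'],-R.T@np.ravel(m['tvec']),R[2])
E
```

```text
0.0 [ 0.16864242 -0.65296122  0.2302876 ] [-3.11466782e+00 -3.95872649e-01  6.62772364e-04] 0.08535325175985109 0.0187
side [[606.92981344   0.         305.92415505]
 [  0.         606.92981344 232.19214277]
 [  0.           0.           1.        ]] [ 0.29107977 -0.86851198  0.69478375] [ 0.24905869  0.78024921 -0.57374292]
top [[440.04729614   0.         321.79003473]
 [  0.         440.04729614 241.84487964]
 [  0.           0.           1.        ]] [ 0.49981116 -0.0174157   0.83853102] [ 0.11191387 -0.00984881 -0.9936691 ]
```

View pics/side0.png

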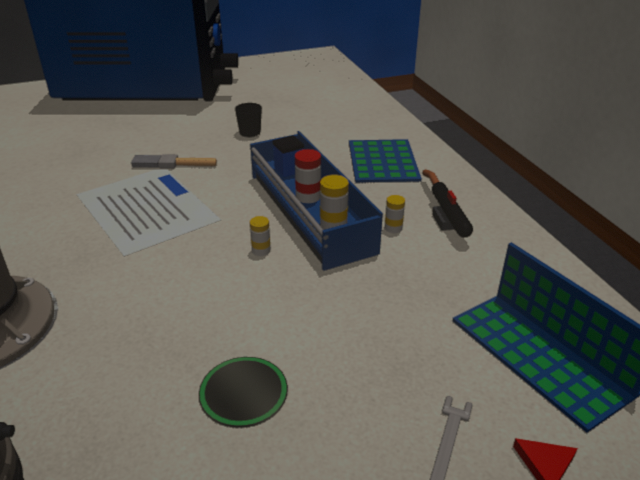

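View pics/top0.png

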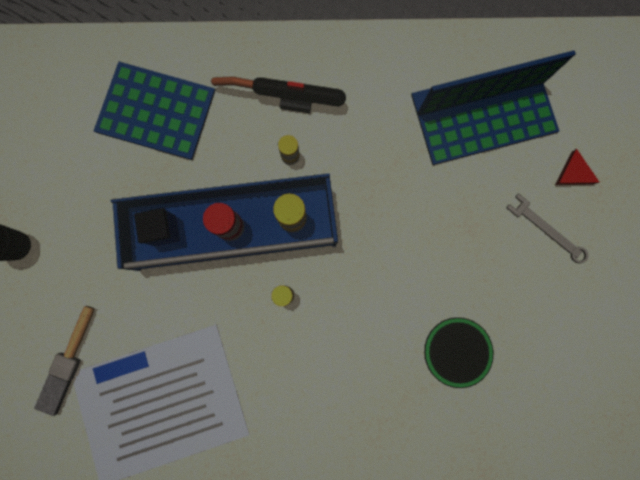

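The side view shows the yellow can at (335,200), the red one at (308,175), the mat at (243,390), and two small decoy canisters at (260,235) and (395,212). In the top view the yellow cap is at (290,210), the red cap at (221,218), the mat at (459,352), and a small decoy in front at (283,296).

```bash
cat > h.py <<'E'
import cv2,numpy as np
from bench import camera_model
def cam(n):
    m=camera_model(n); R=cv2.Rodrigues(np.array(m['rvec'],float))[0]; return np.array(m['K']),R,-R.T@np.ravel(m['tvec'])
def onz(n,uv,z):
    K,R,C=cam(n); d=R.T@np.linalg.inv(K)@np.array([uv[0],uv[1],1.]); return C+d*(z-C[2])/d[2]
def blobs(p,col,amin=60):
    h=cv2.cvtColor(p,cv2.COLOR_RGB2HSV); lo,hi={'y':((22,150,60),(35,255,255)),'g':((45,120,40),(80,255,255)),'r':((0,170,60),(8,255,255)),'b':((105,120,25),(125,255,255))}[col]
    m=cv2.inRange(h,lo,hi); 
    if col=='r': m|=cv2.inRange(h,(172,170,60),(180,255,255))
    c,_=cv2.findContours(m,cv2.RETR_EXTERNAL,cv2.CHAIN_APPROX_NONE); return sorted([x for x in c if cv2.contourArea(x)>amin],key=cv2.contourArea,reverse=True)
E
python3 - <<'E'
from h import *
for n in('top','side'):
    f=np.load(n+'.npz'); p,d=f['p'],f['d']; K,R,C=cam(n)
    for c in 'yrg':
        for b in blobs(p,c)[:5 if c!='g' else 3]:
            if c=='g' and len(b)<100: continue
            e=cv2.fitEllipse(b); u,v=map(int,e[0]); z={'y':.136,'r':.136,'g':.004}[c]
            P=R.T@(np.linalg.inv(K)@np.array([u,v,1.])*d[v,u])+C
            print(n,c,np.round(e[0],1),np.round(e[1],1),onz(n,e[0],z).round(4),'depth',P.round(3))
f=np.load('top.npz');p=f['p']
b=blobs(p,'b',1000)
for x in b: print(cv2.minAreaRect(x))
for uv in((124,266),(333,242),(114,200),(329,177)): print(uv,onz('top',uv,.085).round(4))
E
```

```text
top y [288.9 209.3] [29.2 30.1] [0.6329 0.0278 0.136 ] depth [0.634 0.029 0.135]
top y [281.9 295.5] [17.6 18.6] [0.4944 0.0403 0.136 ] depth [0.495 0.047 0.068]
top y [287.7 145. ] [17.2 18.4] [0.7403 0.0288 0.136 ] depth [0.764 0.035 0.066]
top r [218.7 218.3] [29.6 30.3] [0.6199 0.1413 0.136 ] depth [0.621 0.142 0.136]
top r [577.5 171. ] [32.  34.7] [ 0.6891 -0.4468  0.136 ] depth [ 0.723 -0.518  0.018]
top g [458.6 352.5] [64.9 67.8] [ 0.3824 -0.2765  0.004 ] depth [ 0.383 -0.276  0.003]
side y [333.8 185.1] [21.5 27.5] [0.6272 0.0156 0.136 ] depth [0.627 0.019 0.135]
side y [258.9 222.8] [14.2 17.6] [ 0.469  -0.0579  0.136 ] depth [0.489 0.043 0.069]
side y [333.3 215.8] [10.9 27.3] [ 0.5916 -0.0783  0.136 ] depth [0.624 0.009 0.076]
side y [395.4 201.3] [13.4 17.3] [ 0.7085 -0.0708  0.136 ] depth [0.76  0.03  0.067]
side r [548.1 457.8] [36.3 61.1] [ 0.6447 -0.5809  0.136 ] depth [ 0.721 -0.519  0.017]
side r [307.4 158.4] [18.8 25.1] [0.6141 0.1278 0.136 ] depth [0.614 0.129 0.136]
side r [307.1 187.7] [ 9.  24.5] [0.579  0.0227 0.136 ] depth [0.609 0.118 0.078]
side g [241.5 391. ] [63.4 80.3] [ 0.3782 -0.2791  0.004 ] depth [ 0.378 -0.277  0.003]
side g [234.3 395. ] [ 69.7 101.4] [ 0.3667 -0.2829  0.004 ] depth [ 0.367 -0.28   0.003]
((231.6206512451172, 222.24095153808594), (63.50585174560547, 203.81893920898438), 82.69424438476562)
((153.8113250732422, 109.6603775024414), (103.02041625976562, 73.0758056640625), 15.945395469665527)
((488.14801025390625, 122.74695587158203), (50.99434280395508, 130.54917907714844), 75.3236083984375)
(124, 266) [0.5489 0.3134 0.085 ]
(333, 242) [ 0.5841 -0.0442  0.085 ]
(114, 200) [0.6639 0.3344 0.085 ]
(329, 177) [ 0.6988 -0.0396  0.085 ]
```

```bash
cat > go.py <<'E'
import sys,numpy as np
from bench import status
from scipy.spatial.transform import Rotation as Ro
def go(x,y,z,yaw_y=None):   # yaw_y: wanted tool-y direction in deg, tool straight down
    o=status.get_obs(); R=Ro.from_rotvec(o['orientation'])
    t=R.inv().apply(np.array([x,y,z])-o['tcp_pos'])*1000
    w=np.zeros(3)
    if yaw_y is not None:
        a=np.radians(yaw_y); yy=np.array([np.cos(a),np.sin(a),0]); zz=np.array([0,0,-1.])
        w=(R.inv()*Ro.from_matrix(np.c_[np.cross(yy,zz),yy,zz])).as_rotvec()
    print(w.round(3),t.round(1),o['clock'],o['tcp_pos'].round(4),o['contact_force'].round(1))
if __name__=='__main__': go(*map(float,sys.argv[1:]))
E
python3 go.py .632 .027 .20 -84.2
```

```text
[-0.002  0.     0.152] [ 618.7 -542.5   31.2] 0.1 [ 0.1686 -0.6531  0.2304] [-0.3 -0.2 -0.3]
```

```bash
python3 -m creep '0 0 0.152 619 -542 31 1;0 0 0.152 619 -542 31 1;0 0 0.152 619 -542 31 1;0 0 0.152 619 -542 31 1;0 0 0.152 619 -542 31 1;0 0 0.152 619 -542 31 1;0 0 0.152 619 -542 31 1;0 0 0.152 619 -542 31 1;0 0 0.152 619 -542 31 1;0 0 0.152 619 -542 31 1' 40; python3 go.py .632 .027 .20 -84.2
```

```text
clock: 1.35
tcp_pos: [0.5216, -0.136, 0.2076]
orientation: [3.137, 0.158, -0.0]
contact_force: [1.3, -1.2, -0.3]
grip_width: 0.0852
gripper_force: 0.0
[ 0.     0.    -0.001] [ 126.2 -151.1    7.5] 1.35 [ 0.5216 -0.136   0.2076] [ 1.3 -1.2 -0.3]
```

```bash
python3 -m creep '0 0 0 126 -151 7 1;0 0 0 126 -151 7 1;0 0 0 126 -151 7 1;0 0 0 126 -151 7 1;0 0 0 126 -151 7 1;0 0 0 126 -151 7 1'
python3 - <<'E'
from h import *
from bench import grab_frame,status
from go import go
print(status.get_obs()['qvel'].round(3))
for n in('side','top'):
    p,d=grab_frame(n); cv2.imwrite(f'pics/{n}1.png',p[...,::-1])
    for b in blobs(p,'y')[:3]: print(n,np.round(cv2.fitEllipse(b)[0],1))
go(.632,.027,.20,-84.2)
E
```

```text
clock: 2.1
tcp_pos: [0.6304, 0.0229, 0.2006]
orientation: [3.136, 0.154, -0.001]
contact_force: [-0.2, 0.5, 0.3]
grip_width: 0.0858
gripper_force: 0.0
[ 0.008 -0.007  0.001  0.    -0.002 -0.002 -0.   ]
side [333.9 185.2]
side [259. 223.]
side [395.4 201.4]
[ 0.001  0.    -0.003] [ 1.9 -3.8  0.9] 2.2 [0.6305 0.023  0.2009] [-0.  -0.6  1. ]
```

View pics/side1.png

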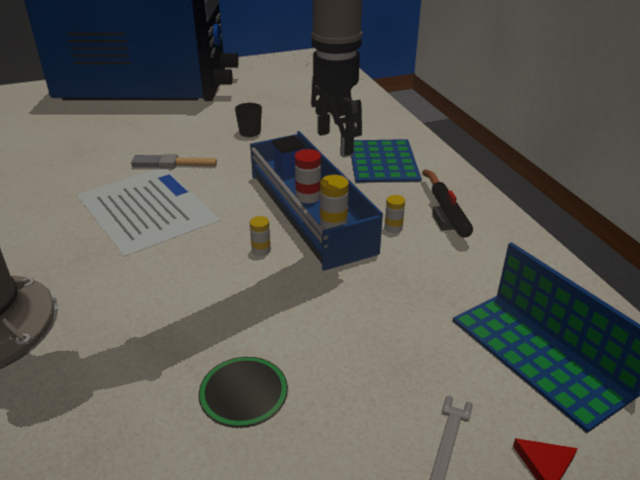

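The fingers, at (323,125) and (347,145) in the side view, straddle the yellow cap at (334,185). The path down is clear, so I'm descending.

```bash
python3 -m creep '0 0 0 3 -4.5 40 1;0 0 0 3 -4.5 70 1;0 0 0 3 -4.5 95 1;0 0 0 3 -4.5 112 1;0 0 0 3 -4.5 112 1;0 0 0 3 -4.5 112 1'; python3 go.py .633 .028 .088 -84.2
```

```text
clock: 2.95
tcp_pos: [0.6343, 0.0299, 0.0899]
orientation: [-3.138, -0.158, -0.003]
contact_force: [0.4, -0.1, 0.2]
grip_width: 0.0854
gripper_force: 0.0
[ 0.    -0.002 -0.001] [-1.5  1.7  1.9] 2.95 [0.6343 0.0299 0.0899] [ 0.4 -0.1  0.2]
```

```bash
python3 -m creep '0 0 0 0 0 0 0;0 0 0 0 0 0 -0.5;0 0 0 0 0 0 -1;0 0 0 0 0 0 -1;0 0 0 0 0 0 -1;0 0 0 0 0 0 -1' 40; python3 go.py .633 .028 .16 -84.2
```

```text
clock: 3.7
tcp_pos: [0.6342, 0.03, 0.0897]
orientation: [3.137, 0.158, 0.002]
contact_force: [-0.5, -0.9, 6.5]
grip_width: 0.0517
gripper_force: 41.6
[ 0.    -0.001 -0.001] [ -1.3   1.8 -70.3] 3.7 [0.6342 0.03   0.0897] [-0.5 -0.9  6.5]
```

```bash
python3 -m creep '0 0 0 0 0 -8 -1;0 0 0 0 0 -22 -1;0 0 0 0 0 -40 -1;0 0 0 0 0 -58 -1;0 0 0 0 0 -72 -1;0 0 0 0 0 -80 -1;0 0 0 0 0 -80 -1' 50
python3 - <<'E'
from h import *
from bench import grab_frame
from go import go
p,d=grab_frame('side'); cv2.imwrite('pics/side2.png',p[60:300,180:480,::-1].repeat(2,0).repeat(2,1))
go(.50,-.02,.17)
go(.38,-.277,.17)
E
```

```text
clock: 4.58
tcp_pos: [0.6339, 0.03, 0.1694]
orientation: [-3.138, -0.158, -0.002]
contact_force: [-0.0, 0.2, -3.0]
grip_width: 0.0514
gripper_force: 52.6
[0. 0. 0.] [-137.8   36.3   -1.3] 4.625 [0.6334 0.0299 0.1687] [-0.5 -0.4 -3. ]
[0. 0. 0.] [-283.   279.9   -1.3] 4.625 [0.6334 0.0299 0.1687] [-0.5 -0.4 -3. ]
```

View pics/side2.png

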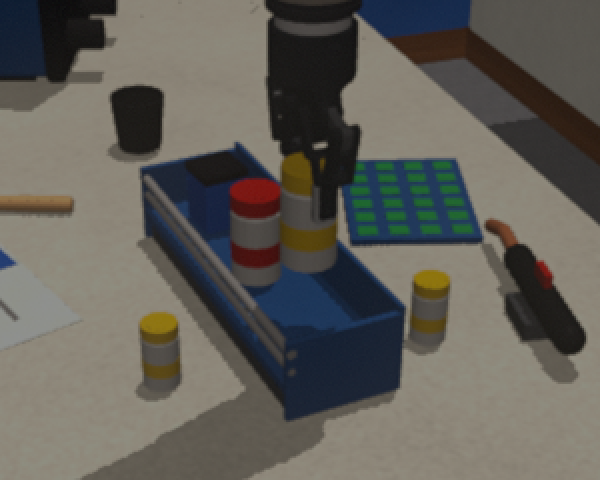

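The can is held upright at about (310,215) in the crop, roughly 80 mm up, and the red can is undisturbed. Next I draw it forward over the rail and then across to the mat.

```bash
python3 -m creep '0 0 0 -20 0 0 -1;0 0 0 -55 0 0 -1;0 0 0 -95 5 0 -1;0 0 0 -130 30 0 -1;0 0 0 -160 65 0 -1;0 0 0 -185 105 0 -1;0 0 0 -210 145 0 -1;0 0 0 -235 185 0 -1;0 0 0 -258 225 0 -1;0 0 0 -274 256 0 -1' && python3 go.py .381 -.277 .10 -84.2
```

```text
clock: 5.88
tcp_pos: [0.3851, -0.2538, 0.1683]
orientation: [-3.138, -0.156, 0.002]
contact_force: [0.7, 0.5, -4.3]
grip_width: 0.0511
gripper_force: 52.9
[-0.     0.001 -0.002] [-6.3 22.6 68.3] 5.875 [ 0.3851 -0.2538  0.1683] [ 0.7  0.5 -4.3]
```

```bash
python3 -m creep '0 0 0 -4 15 5 -1;0 0 0 -6 22 20 -1;0 0 0 -6 22 45 -1;0 0 0 -6 22 70 -1;0 0 0 -6 22 90 -1;0 0 0 -6 22 102 -1;0 0 0 -6 22 102 -1;0 0 0 -6 22 102 -1'
python3 - <<'E'
from h import *
from bench import grab_frame
from go import go
p,d=grab_frame('side'); cv2.imwrite('pics/side3.png',p[200:440,120:420,::-1].repeat(2,0).repeat(2,1))
go(.381,-.277,.054,-84.2)
E
```

```text
clock: 6.88
tcp_pos: [0.3836, -0.2747, 0.0672]
orientation: [3.137, 0.159, 0.001]
contact_force: [-0.5, -0.6, -2.8]
grip_width: 0.0511
gripper_force: 52.9
[ 0.001 -0.001 -0.   ] [-2.9  1.8 13.4] 6.925 [ 0.3837 -0.2749  0.0674] [-0.4 -0.2 -3.2]
```

View pics/side3.png

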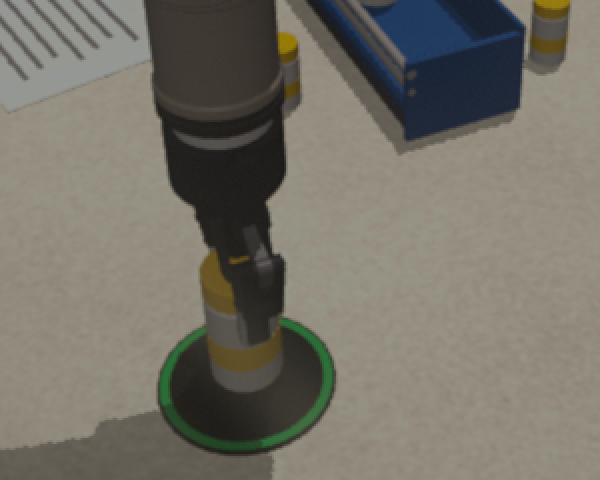

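The can hangs upright about 13 mm over the mat. Its base is at about (245,375) in the crop, and the ring is centred at about (247,385).

```bash
python3 -m creep '0 0 0 -2 2 4 -1;0 0 0 -2 2 8 -1;0 0 0 -2 2 10 -1;0 0 0 -2 2 11 -1;0 0 0 -2 2 12 -1;0 0 0 -2 2 12 -1'; python3 go.py .381 -.277 .054 -84.2
```

```text
clock: 7.68
tcp_pos: [0.3812, -0.2769, 0.0547]
orientation: [-3.138, -0.158, 0.0]
contact_force: [-0.1, -0.2, -3.3]
grip_width: 0.051
gripper_force: 52.9
[-0.  0. -0.] [-0.2  0.   0.7] 7.675 [ 0.3812 -0.2769  0.0547] [-0.1 -0.2 -3.3]
```

```bash
python3 -m creep '0 0 0 0 0 0.5 -1;0 0 0 0 0 1 -1;0 0 0 0 0 1 -1;0 0 0 0 0 1 -1'; python3 go.py .381 -.277 .054 -84.2
```

```text
clock: 8.18
tcp_pos: [0.3812, -0.2769, 0.0538]
orientation: [3.138, 0.158, 0.0]
contact_force: [0.4, 0.5, -4.7]
grip_width: 0.0507
gripper_force: 52.9
[ 0. -0. -0.] [-0.2  0.  -0.2] 8.175 [ 0.3812 -0.2769  0.0538] [ 0.4  0.5 -4.7]
```

```bash
python3 -m creep '0 0 0 0 0 0.5 -1;0 0 0 0 0 1 -1;0 0 0 0 0 1 -1;0 0 0 0 0 1 -1'|grep -E 'tcp|contact'; python3 -m creep '0 0 0 0 0 0.5 -1;0 0 0 0 0 1 -1;0 0 0 0 0 1 -1;0 0 0 0 0 1 -1'|grep -E 'tcp|contact'
```

```text
tcp_pos: [0.3813, -0.277, 0.0537]
contact_force: [-2.6, 2.6, 10.5]
tcp_pos: [0.3813, -0.2771, 0.0536]
contact_force: [-5.9, 3.7, 23.5]
```

It has touched down, so I ease off about 1.5 mm and open.

```bash
python3 -m creep '0 0 0 0 0 -0.8 -1;0 0 0 0 0 -1.3 -1;0 0 0 0 0 -1.3 -1;0 0 0 0 0 -1.3 -0.4;0 0 0 0 0 -1.3 0;0 0 0 0 0 -1.3 0.4;0 0 0 0 0 -1.3 1;0 0 0 0 0 -1.3 1;0 0 0 0 0 -1.3 1;0 0 0 0 0 -1.3 1'
```

```text
clock: 10.42
tcp_pos: [0.3812, -0.2769, 0.053]
orientation: [-3.138, -0.158, 0.0]
contact_force: [0.5, -0.6, -0.4]
grip_width: 0.0852
gripper_force: 0.0
```

```bash
python3 -m creep '0 0 0 0 0 -15 1;0 0 0 0 0 -40 1;0 0 0 0 0 -75 1;0 0 0 0 0 -115 1;0 0 0 0 0 -150 1;0 0 0 0 0 -170 1;0 0 0 0 0 -170 1;0 0 0 0 0 -170 1'
python3 - <<'E'
from h import *
from bench import grab_frame
p,d=grab_frame('side'); cv2.imwrite('pics/side4.png',p[...,::-1])
for b in blobs(p,'y')[:4]:
    e=cv2.fitEllipse(b); print(np.round(e[0],1),onz('side',e[0],.1).round(3))
E
```

```text
clock: 11.42
tcp_pos: [0.3807, -0.2767, 0.2227]
orientation: [-3.137, -0.158, 0.001]
contact_force: [0.3, 0.9, -0.2]
grip_width: 0.0854
gripper_force: 0.0
[239.8 343.7] [ 0.382 -0.281  0.1  ]
[259.7 223. ] [ 0.482 -0.007  0.1  ]
[395.3 201.4] [ 0.735 -0.019  0.1  ]
```

View pics/side4.png

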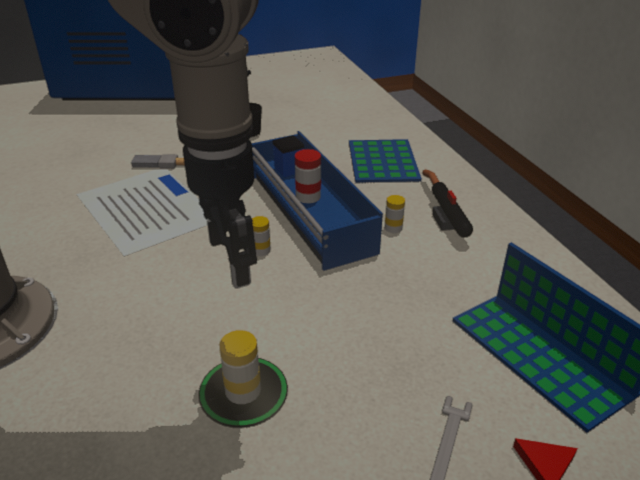

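The canister stands upright in the middle of the mat, with its cap at (240,345) and base at (242,393). The red can is still in the rack at (308,175), and the gripper is clear.

```bash
python3 -c "
from bench import r
print(r.hand_in())"
```

```text
the job is handed in; nothing more can be done
None
```

The yellow-capped canister stands upright in the middle of the mat, released and with the gripper clear; the red-capped one is still in its place in the rack, and the job was handed in at about 11.5 s.

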